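# Clamp a boring bit in the honing stand

### The job

Set up the brass-headed boring bit for honing. Squeeze the orange snap tab of the clear cover to unhook it, lift the cover off the bit block and stand it upright in the middle of the blue mat; then stand the brass-headed bit shank-down on the bottom of the open chuck on the honing stand and turn the chuck's sleeve clockwise (seen from above) until its three jaws grip the shank firmly. Let go, leave the dark bit in its hole and the other things on the bench where they are.

Things in the scene. Friction and masses are not known exactly. Their poses are not given: they have to be found in the camera images.
- block: Fixed oak bit block: foot 70 (x) x 135 (y) x 10 mm, raised middle 32 x 108 mm with its top at z 30 mm. Upright 13.5 mm holes at y = +28 and -28 mm (x = 0), floors at z 10 mm, hold the two bits in either order. A steel catch for the tab stands at x -21 to -27 mm, y = 0, up to z 21 mm. Origin: centre of the underside, z up. In one of three places on the bench, turned up to 0.45 rad.
- cover: Loose clear plastic cover over block and bits: 40 (x) x 117 (y) x 54 mm outside, open below, 90 g. Origin: centre of its lower rim plane, at z 10 mm of the block while snapped on; axes as the block's. Orange snap tab on its -x side at y = 0; an orange plate marks the back wall opposite (x = +21 mm). Lift straight up by over 60 mm to clear the bits. Stands flat on its rim.
- tab_pad (a point): Point fixed to the cover: middle of the outer face of the tab's thumb pad at rest, x = -35, y = 0, z = 42 mm of the cover. The pad is 24 wide (y) x 10 mm high. Pinch pad and back wall together (56 mm across at rest, about 51 mm pressed home) and keep squeezing while lifting; a pinch of 20 to 40 N also holds the cover.
- tab (a joint): Turn of the snap tab about its pivot (24 mm above the cover's rim), rad: 0 = hooked, 0.27 = pressed fully in. A spring holds it at 0; the pad takes about 3 N to start and 9 N fully in, moving about 5 mm inward, while the hook at the tab's lower end swings out from under the catch.
- brass_bit: Loose boring bit with a brass-coloured head, the one to clamp; 85 g. Steel shank 12 mm diameter x 33 mm, then a head 26 mm diameter x 14 mm (47 mm overall, and a 3 mm centre spur on top). Origin: centre of the shank's lower end; z up along the bit. In the block its head bottom is 13 mm above the block's raised top.
- brass_bit_head (a point): Centre of the brass-coloured head, 40 mm above the bit's origin, on its axis.
- dark_bit: Loose boring bit of the same shape and size with a near-black head; stays in its hole in the block.
- stand: Fixed honing stand: oak base 110 x 110 x 18 mm carrying an upright three-jaw chuck on its vertical axis. Origin: centre of the underside. In one of the three places, turned up to 0.8 rad.
- seat (a point): Centre of the chuck's flat inner bottom on which the shank's end stands, 68 mm above the stand's underside, 20 mm below the top of the sleeve.
- sleeve (a joint): Turn of the chuck's sleeve, rad: 0 = jaws fully open (24 mm across), growing clockwise from above; each rad brings the jaws 6 mm inward. Starts at 0 to 0.3. Jaws touch the 12 mm shank at about 1.0, then it stiffens; a firm grip needs 1.2 or more; hard stop at 1.45. Stiff (0.4 to 0.7 N m), stays where left. One grasp can do the whole turn.
- sleeve_grip (a point): On the chuck axis, 9 mm below the sleeve's top: the height to grip the sleeve. The black knurled sleeve is a round tube of 52 mm outer diameter from 48 to 88 mm above the stand's underside. A bit standing in the chuck reaches 27 mm (with spur 30 mm) above the sleeve's top.
- jaw_a: One of three steel jaws, 10 wide x 12 x 17 mm, sliding radially in the chuck, its top 2 mm below the sleeve's top, its gripping piece sprung (5 N/mm). The origin is on the chuck axis when open and shifts with the jaw.
- jaw_b: Second jaw, 120 degrees on.
- jaw_c: Third jaw, 240 degrees on.
- mat: Fixed blue mat, 110 (x) x 160 (y) x 3 mm, flat on the bench. Origin: centre of its underside. In one of the three places, turned up to 0.45 rad.
- offcut_long: Oak offcut 110 x 22 x 18 mm, bystander; origin at the centre of its underside.
- offcut_short: Plywood offcut 50 x 18 x 12 mm, bystander.
- screwdriver: Red-handled screwdriver lying on the bench, bystander.
- square: Try square lying flat, wooden stock 90 mm, steel blade 130 mm, bystander.
- glue: Yellow glue bottle, 54 mm diameter x 150 mm, bystander.
- hone: Grey honing stone 70 x 150 x 22 mm, bystander.
- sanding_block: Cork sanding block 70 x 110 x 35 mm, bystander.
Not all that is in view belongs to the job. What is meant by the mat is not pink or turquoise, and is the larger of those in its own colour.

How it is judged:
By the outcome, as a careful person would: the job done as asked, in the order asked, and still so for the second after the job is handed in, with the robot touching nothing.
It also fails if it takes over 61 s, if anything falls off the work surface, if the arm or the gripper's body presses on something with over 40 N, if the wrist force passes 120 N, or if a joint passes its speed limit or range.

### The arm

A 6-joint arm with a two-finger parallel gripper is mounted at the origin on the work surface. World frame = base frame: x ahead of the robot, y to its left, z up, the work surface at z = 0. Lengths are in mm, angles in rad, forces in N, time in s.
With the tool pointing down it reaches from about 350 to 775 mm from the base axis. Payload 7.3 kg.
Tool frame: the origin (TCP) lies between the finger pads; the fingertips stand 17 mm ahead of it and the grasp point (between the pads) lies 2 mm behind it; z points along the fingers, y is the direction in which the jaws open and shut (so a half turn about z gives the same grasp; the last joint's range is limited). The gripper opens to 92 mm and grips with 3 to 60 N. Pads are 19 mm wide; open, the fingers measure 130 mm over their backs; the gripper's body (75 mm by 190 mm) begins 47 mm behind the grasp point.
Start: joints at [-1.447, 0.342, 1.524, -0, 1.275, -0.146], TCP at [139.955, -506.02, 243.741] pointing down, gripper open.
Joint ranges: [-2.53, 2.53], [-0.77, 2.02], [0.04, 2.7], [-1, 4.14], [0.28, 2.66], [-3.11, 3.11]. Speed limits (rad/s): [2.57, 2.57, 3.14, 3.14, 3.14, 3.14].

### API

Orientations are given as [roll, pitch, yaw] about the fixed x, y, z axes, in that order (R = Rz(yaw) Ry(pitch) Rx(roll)).
In Python, from plant import get_obs, capture, get_calibration, close_job gives the robot as it stands.
- The arm moves only by the tool carry_out, never from a script. Its argument "moves" is one flat list of numbers, 7 for each row, row after row: the shift along the tool's x, y, z normalised to -1 to 1, where 1 is 40 cm, then the turn, a rotation vector about the tool's x, y, z normalised to -1 to 1, where 1 is 30 degrees, then the opening, from 0 (shut) to 1 (fully open). A call has exactly 8 rows; each row is the pose to reach, as a shift and turn from the pose measured when the call began, along the tool's axes at that moment; what a row does not reach only later rows make up. A row lasts 1/10 s, in which the tool goes at most 50 mm and 8.59 degrees, less where a joint would pass 70% of its speed; a pose out of reach is approached as far as the arm can. A call with a number of a shift or a turn outside -1 to 1 is refused whole. A call with a gripper value outside its range is refused whole. The fingers move at their own pace and stop on an object; the grip force is fixed at half the most. Time passes only in rows, so rows that repeat a pose let the fingers close, or fill a call up. It gives the time, the measured TCP pose, the force and the opening at its end, in the units of the state.
- get_obs(): the state, without advancing time (a new reading comes with each control period).
- capture(name): name is "scene" or "top" or "wrist"; returns the picture (420x560x3 uint8, red, green, blue); there is no depth.
- get_calibration(name): a dict with "vfov" (degrees; the focal length in pixels is half the picture's height over the tangent of half this angle, whatever the lens; pixels are square), "cx", "cy" (the principal point, pixels), "dist" ([k1, k2, p1, p2, k3] as OpenCV has them; the pictures are not rectified), "cam_to_world" (4x4, takes a point from camera to world coordinates). Camera axes: x right, y up, looking along -z (the intrinsics and any distortion apply to the point x, -y, -z); pixel columns grow to the right and rows downward; lengths in mm; the calibration is good to about 2 mm. A picture is of the moment at which its call begins: read the wrist's pose just before it. get_calibration takes no time and is no camera call; for the wrist camera it gives the pose at the moment of the call.
- close_job(): hands the job in, once; it reports no verdict.
The state is a dict: "time": time; "joint_positions": joint angles; "dq": joint speeds; "tau": joint torques, N m; "tool_pos": TCP position; "tcp_rot": TCP orientation; "contact_force": force on the tool from outside, world axes, zero at the start; "moment": the same for the moment, N m; "grip_width": finger opening in mm.
Only numpy, scipy, OpenCV 4.12 (cv2) and the standard library are available. Lean on these libraries where they do the work, as an engineer would, in place of code of your own. Each camera call takes 0.05 s, during which the arm holds its last target.

## Working session

There is one attempt and no reset: what is moved stays moved. The work goes in short steps, Python scripts to look and compute and a tool call to move; the robot and the scene stay as the last step left them, time stands still between calls to the robot, and variables do not carry over. Pictures are saved under pics/ and viewed, and the job is handed in when it is done.

Besides the shell and the picture viewer there is one more tool, called after "Emit:" as a command line: name --argument value ..., lists and objects as JSON in quotes. carry_out: Moves the arm, as the interface text tells. Scaled input: -1 to 1 covers 40 cm each way for a shift and 30 degrees each way for a turn. Its arguments: {"type":"object","properties":{"moves":{"type":"array","items":{"type":"number"}}},"required":["moves"]}

```bash
ls; mkdir -p pics
python3 - <<'E'
from plant import *
import cv2
o=get_obs();print(o)
for n in ("scene","top","wrist"):
    c=get_calibration(n);print(n,c)
    im=capture(n);cv2.imwrite(f"pics/{n}0.png",im[:,:,::-1])
E
```

```text
pics
{'time': 0.0, 'joint_positions': array([-1.44701041e+00,  3.42688583e-01,  1.52503679e+00,  1.55386123e-05,
        1.27540172e+00, -1.46004295e-01]), 'dq': array([ 0.00084421, -0.00211968, -0.00207838,  0.00147197,  0.00134459,
        0.00221801]), 'tau': array([ 4.07984935e-04, -4.31239879e+01, -2.44221836e+01,  7.17899948e-02,
        5.61776175e-02, -1.31488609e-04]), 'tool_pos': array([ 139.90264316, -505.60992456,  243.05576759]), 'tcp_rot': array([-3.14007671e+00, -2.37939044e-04,  2.69785500e-01]), 'contact_force': array([-0.05593391,  0.08719467, -0.46858008]), 'moment': array([0.00913755, 0.01350936, 0.0599252 ]), 'grip_width': 91.76037775963029}
scene {'vfov': 57.39164760864422, 'cx': 276.7837713464573, 'cy': 211.88088896858622, 'dist': array([-0.00478013,  0.        ,  0.        ,  0.        ,  0.        ]), 'cam_to_world': array([[ 2.47615076e-01, -6.64151510e-01,  7.05400274e-01,
         1.33832505e+03],
       [ 9.68855567e-01,  1.71527828e-01, -1.78597575e-01,
        -2.11642571e+02],
       [-2.37992801e-03,  7.27654434e-01,  6.85939764e-01,
         9.315640
[... 439 characters left out ...]
2e+01],
       [ 1.56628269e-02,  1.17342582e-01,  9.92967972e-01,
         1.31772435e+03],
       [ 0.00000000e+00,  0.00000000e+00,  0.00000000e+00,
         1.00000000e+00]])}
wrist {'vfov': 71.61505593693029, 'cx': 278.73473806172035, 'cy': 204.93119078402933, 'dist': array([0.01246267, 0.        , 0.        , 0.        , 0.        ]), 'cam_to_world': array([[ 2.66853872e-01,  9.23074785e-01,  2.76987279e-01,
         2.14493401e+02],
       [-9.63736957e-01,  2.55683903e-01,  7.63990855e-02,
        -4.85029971e+02],
       [-2.99118996e-04, -2.87330269e-01,  9.57831523e-01,
         3.84526210e+02],
       [ 0.00000000e+00,  0.00000000e+00,  0.00000000e+00,
         1.00000000e+00]])}
```

View pics/top0.png

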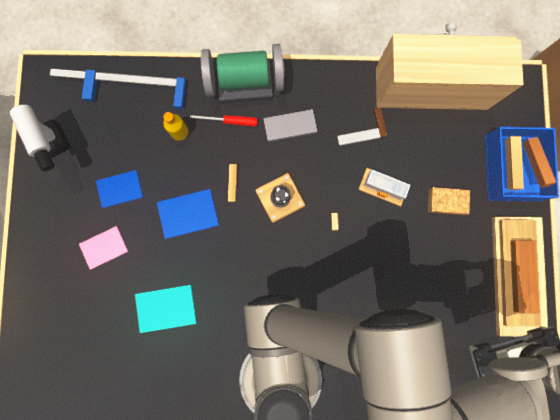

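View pics/scene0.png

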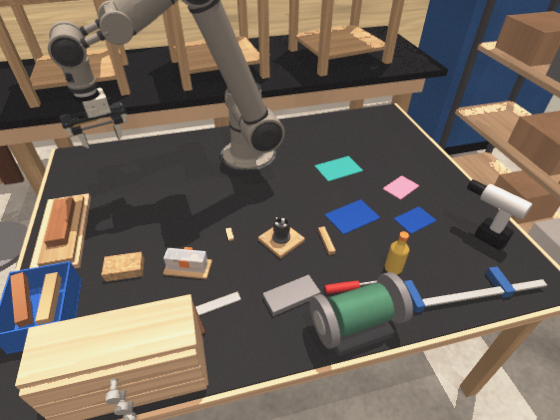

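View pics/wrist0.png

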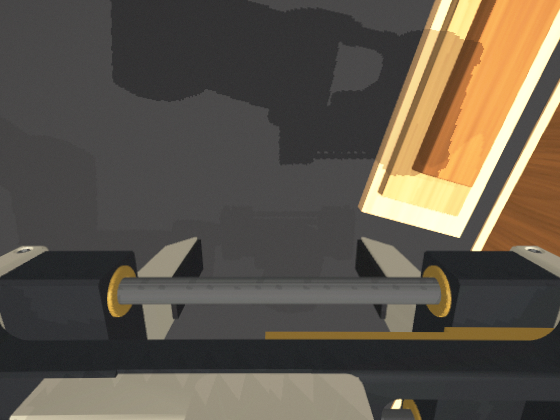

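The top view shows the larger blue mat at about (188,213), the covered block at (386,186) and the stand at (281,197). I'll enlarge these areas.

```bash
cat > h.py <<'E'
import numpy as np,cv2
from plant import *
def K(c):
    f=210/np.tan(np.radians(c['vfov'])/2); return np.array([[f,0,c['cx']],[0,f,c['cy']],[0,0,1.]])
def unproj(c,pts,z):
    pts=np.array(pts,float).reshape(-1,1,2); z=np.broadcast_to(z,len(pts))
    u=cv2.undistortPoints(pts,K(c),c['dist']).reshape(-1,2)
    T=c['cam_to_world']; d=np.c_[u[:,0],-u[:,1],-np.ones(len(u))]@T[:3,:3].T
    s=(z-T[2,3])/d[:,2]; return T[:3,3]+d*s[:,None]
def proj(c,P):
    T=c['cam_to_world']; p=(np.array(P,float).reshape(-1,3)-T[:3,3])@T[:3,:3]
    p=p*[1,-1,-1]
    return cv2.projectPoints(p,np.zeros(3),np.zeros(3),K(c),c['dist'])[0].reshape(-1,2)
def crop(im,name,x0,y0,w,h,s):
    cv2.imwrite(f"pics/{name}.png",cv2.resize(im[y0:y0+h,x0:x0+w],None,fx=s,fy=s,interpolation=cv2.INTER_CUBIC))
E
python3 - <<'E'
from h import *
im=cv2.imread("pics/top0.png")
crop(im,"c1",350,160,80,60,10); crop(im,"c2",250,168,64,60,10); crop(im,"c3",150,180,80,60,10)
im=cv2.imread("pics/scene0.png")
crop(im,"c4",150,235,80,60,10); crop(im,"c5",250,205,64,60,10)
E
```

```text
(no output)
```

View pics/c1.png

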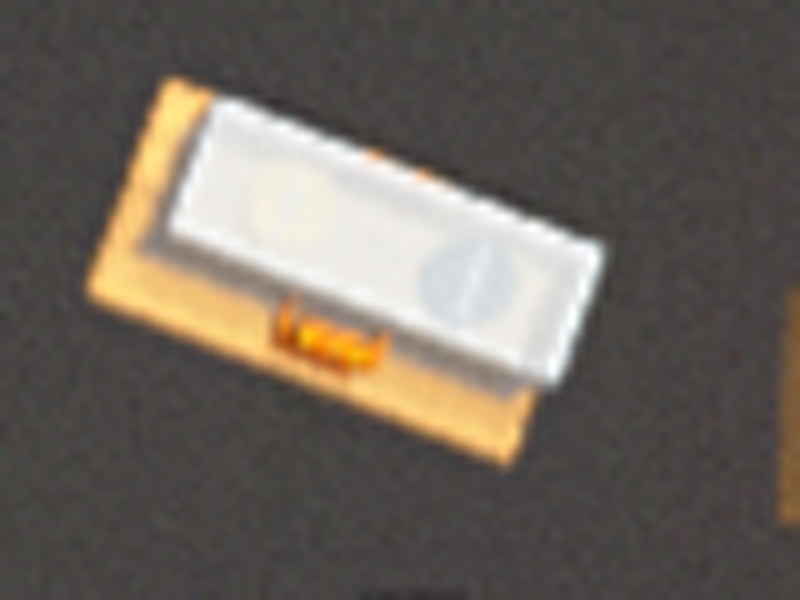

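View pics/c2.png

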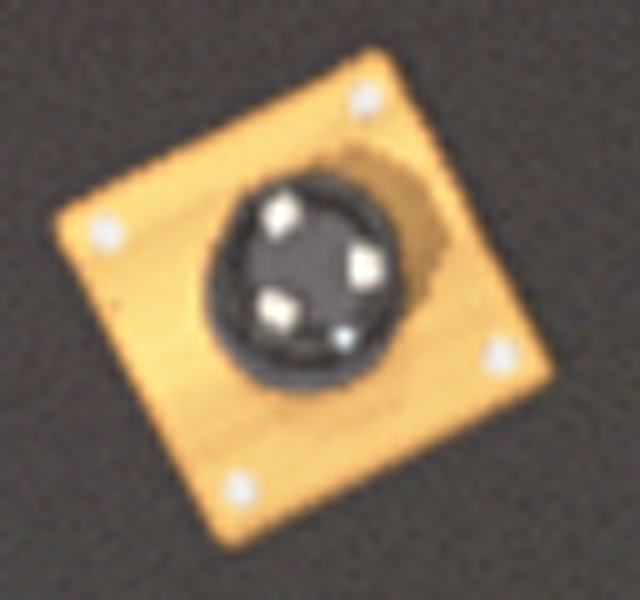

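View pics/c3.png

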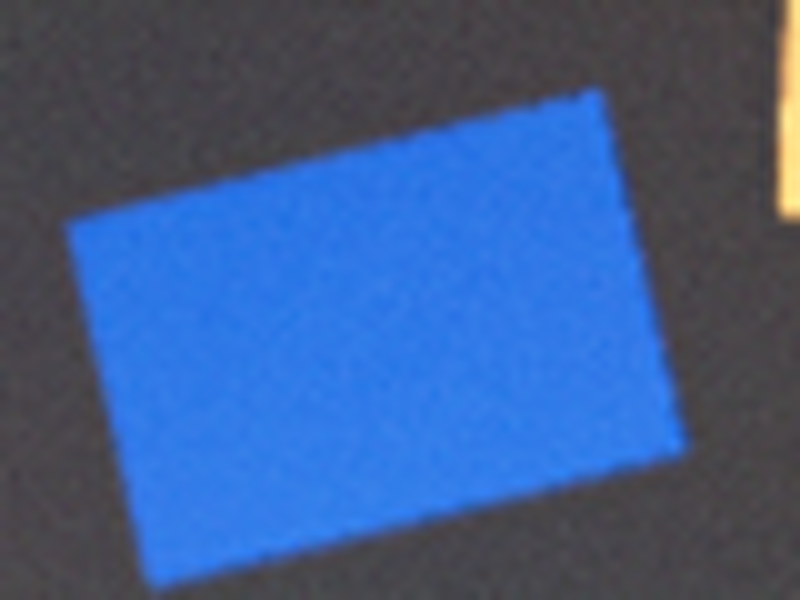

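View pics/c4.png

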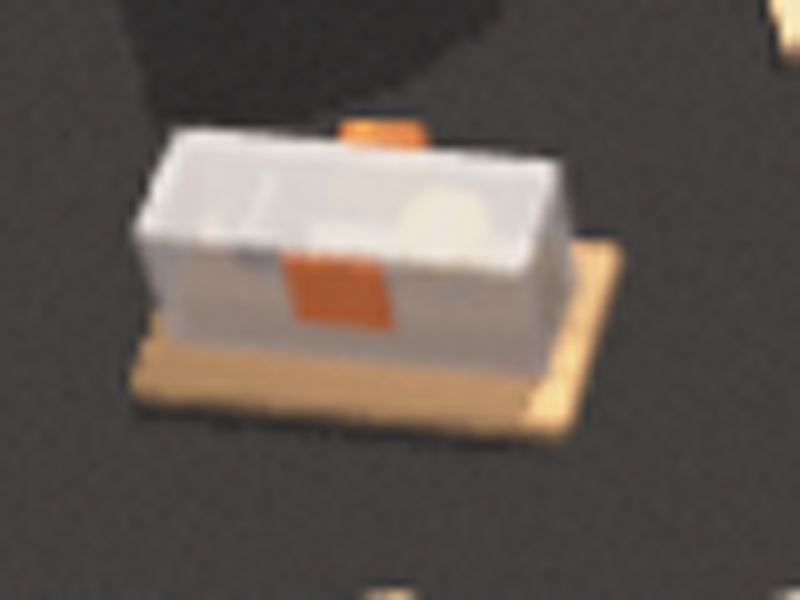

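View pics/c5.png

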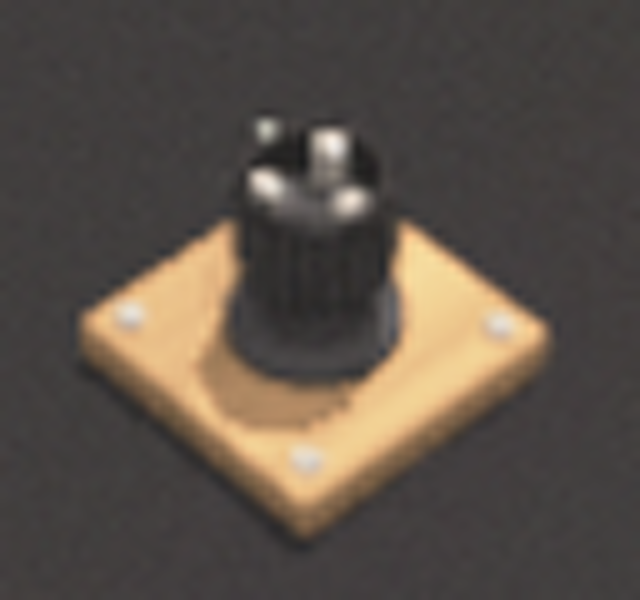

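```bash
cat > fit.py <<'E'
from h import *
from scipy.optimize import least_squares
ct,cs=get_calibration("top"),get_calibration("scene")
def g(x0,y0,pts): return np.array(pts,float)/10-0.45+[x0,y0]
def fit(model,x0):
    def tr(p,P):
        c,s=np.cos(p[2]),np.sin(p[2]);P=np.array(P,float)
        return np.c_[p[0]+c*P[:,0]-s*P[:,1],p[1]+s*P[:,0]+c*P[:,1],P[:,2]]
    r=lambda p:np.concatenate([(proj(c,tr(p,P))-px).ravel() for c,P,px in model])
    s=least_squares(r,x0); print(np.round(s.x,4)); print(np.round(r(s.x).reshape(-1,2),2).tolist()); return s.x
print("block")
A=(ct,[[35,67.5,10],[-35,67.5,10],[-35,-67.5,10]],g(350,160,[[170,78],[90,295],[510,465]]))
B=(ct,[[20,58.5,64],[-20,58.5,64],[20,-58.5,64],[-20,-58.5,64]],g(350,160,[[215,95],[170,228],[605,245],[555,385]]))
C=(cs,[[20,58.5,64],[-20,58.5,64],[20,-58.5,64],[-20,-58.5,64]],g(150,235,[[525,270],[560,160],[140,235],[178,130]]))
D=(cs,[[35,67.5,10],[-35,67.5,10],[35,-67.5,10]],g(150,235,[[570,425],[620,245],[135,390]]))
x0=[620,-170,-.3]
for m in ([A,B],[C,D],[A,B,C,D]): fit(m,x0)
print("stand")
A=(ct,[[55,55,18],[-55,55,18],[-55,-55,18],[55,-55,18]],g(250,168,[[55,215],[230,548],[555,375],[375,48]]))
B=(cs,[[55,55,18],[-55,-55,18],[55,-55,18]],g(250,205,[[545,330],[80,320],[305,515]]))
for m in ([A],[A,B]): fit(m,[600,40,.5])
print("mat")
A=(ct,[[55,80,3],[-55,80,3],[-55,-80,3],[55,-80,3]],g(150,180,[[65,222],[152,588],[688,452],[602,88]]))
fit([A],[550,250,.2])
E
python3 fit.py
```

```text
block
[ 5.545204e+02 -2.959369e+02 -3.673000e-01]
[[-0.23, -0.19], [-0.53, -0.18], [0.37, -0.15], [0.36, 0.34], [-0.06, -0.04], [-0.07, 0.6], [0.15, -0.4]]
[ 5.555932e+02 -2.945896e+02 -3.544000e-01]
[[0.32, -0.28], [0.1, 0.31], [-0.31, 0.03], [0.12, 0.28], [0.03, 0.0], [0.36, -0.17], [-0.61, -0.24]]
[ 5.548822e+02 -2.952649e+02 -3.613000e-01]
[[-0.57, -0.21], [-0.74, -0.15], [0.26, -0.38], [0.04, 0.31], [-0.3, -0.05], [-0.31, 0.34], [-0.01, -0.63], [-0.02, -0.31], [-0.14, 0.28], [-0.56, -0.22], [-0.03, 0.05], [-0.35, -0.02], [0.15, -0.18], [-0.88, -0.51]]
stand
[5.170117e+02 9.020500e+00 5.038000e-01]
[[-0.68, 0.29], [-0.44, 0.3], [0.52, -0.17], [0.61, -0.44]]
[5.173209e+02 9.020600e+00 5.035000e-01]
[[-0.68, 0.18], [-0.44, 0.19], [0.52, -0.27], [0.62, -0.54], [0.63, -0.0], [-0.78, -0.03], [0.03, -0.61]]
mat
[4.673805e+02 2.787821e+02 2.654000e-01]
[[0.28, 0.07], [-0.11, -0.06], [-0.0, -0.11], [-0.17, 0.1]]
```

```bash
cat > mv.py <<'E'
import sys
from h import *
from scipy.spatial.transform import Rotation as R
def go(x,y,z,yaw):
    o=get_obs(); Rc=R.from_euler('xyz',o['tcp_rot']); Rt=R.from_euler('xyz',[np.pi,0,yaw])
    d=Rc.inv().apply(np.array([x,y,z])-o['tool_pos'])/400; r=(Rc.inv()*Rt).as_rotvec()/np.radians(30)
    print("t %.2f"%o['time'],"pos",np.round(o['tool_pos'],1),"rpy",np.round(o['tcp_rot'],3),"w %.1f"%o['grip_width'],"F",np.round(o['contact_force'],1),"M",np.round(o['moment'],2))
    print(np.round(np.r_[d,r],4))
if __name__=="__main__": go(*map(float,sys.argv[1:5]))
E
python3 mv.py 550.2 -293.5 150 1.21
```

```text
t 0.15 pos [ 139.9 -505.7  243.2] rpy [-3.14 -0.    0.27] w 91.6 F [ 0.3  0.9 -1.3] M [0.02 0.01 0.06]
[ 1.1299e+00 -2.3770e-01  2.3350e-01 -1.8000e-03 -1.4000e-03 -1.7957e+00]
```

Emit:
carry_out --moves '[0.05,-0.01,0,0,0,-0.1,1,0.17,-0.03,0,0,0,-0.25,1,0.29,-0.06,0,0,0,-0.4,1,0.41,-0.09,0,0,0,-0.55,1,0.53,-0.11,0,0,0,-0.7,1,0.65,-0.14,0,0,0,-0.85,1,0.77,-0.16,0,0,0,-0.95,1,0.85,-0.18,0,0,0,-1,1]'

```text
time: 0.95
tool_pos: [450.9, -343.8, 243.0]
tcp_rot: [-3.141, -0.001, 0.797]
contact_force: [-0.5, -0.9, 0.2]
grip_width: 91.5
```

```bash
python3 mv.py 550.2 -293.5 150 1.21
```

```text
t 0.95 pos [ 450.9 -343.8  243. ] rpy [-3.141e+00 -1.000e-03  7.970e-01] w 91.5 F [-0.5 -0.9  0.2] M [-0.07 -0.03  0.05]
[ 0.2632  0.0899  0.2328 -0.0016 -0.0028 -0.7886]
```

Emit:
carry_out --moves '[0.07,0.02,0.03,0,0,-0.2,1,0.14,0.05,0.08,0,0,-0.4,1,0.2,0.07,0.14,0,0,-0.6,1,0.25,0.085,0.2,0,0,-0.75,1,0.263,0.09,0.233,0,0,-0.789,1,0.263,0.09,0.233,0,0,-0.789,1,0.263,0.09,0.233,0,0,-0.789,1,0.263,0.09,0.233,0,0,-0.789,1]'

```text
time: 1.75
tool_pos: [549.9, -294.8, 151.5]
tcp_rot: [3.14, -0.001, 1.208]
contact_force: [-0.6, -0.4, -0.1]
grip_width: 92.1
```

```bash
python3 mv.py 550.2 -293.5 51 1.21
python3 - <<'E'
from h import *
c=get_calibration("wrist");im=capture("wrist")[:,:,::-1].copy();cv2.imwrite("pics/w1.png",im)
np.save("w1c.npy",c,allow_pickle=True)
cc,s=np.cos(-.361),np.sin(-.361)
P=[[x*cc-y*s+554.9,x*s+y*cc-295.3,z] for x,y,z in [[-20,58.5,64],[-20,-58.5,64],[20,58.5,64],[20,-58.5,64],[-35,0,52],[21,0,52],[-35,67.5,10],[35,67.5,10]]]
q=proj(c,P)
print(np.round(q))
for p in q: cv2.circle(im,tuple(int(v) for v in np.round(p)),3,(0,255,0),1)
cv2.imwrite("pics/w1m.png",im)
E
```

```text
t 1.75 pos [ 549.9 -294.8  151.5] rpy [ 3.140e+00 -1.000e-03  1.208e+00] w 92.1 F [-0.6 -0.4 -0.1] M [-0.02 -0.13 -0.01]
[ 0.0031 -0.0009  0.2512  0.0032 -0.0014 -0.0039]
[[259. 142.]
 [262. 276.]
 [311. 142.]
 [307. 276.]
 [244. 209.]
 [309. 209.]
 [246. 127.]
 [321. 127.]]
```

View pics/w1m.png

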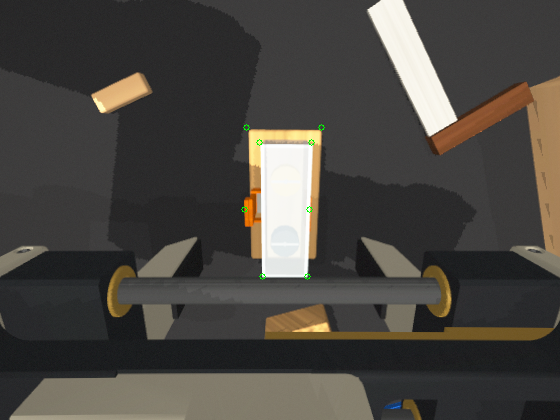

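The wrist view has the cover outline at (262–311, 143–276) and the tab at (249,209), so the fit agrees to about 1–2 px. Descending.

Emit:
carry_out --moves '[0.003,0.001,0.04,0,0,0,1,0.003,0.001,0.09,0,0,0,1,0.003,0.001,0.14,0,0,0,1,0.003,0.001,0.19,0,0,0,1,0.003,0.001,0.23,0,0,0,1,0.003,0.001,0.25,0,0,0,1,0.003,0.001,0.25,0,0,0,1,0.003,0.001,0.25,0,0,0,0.7]'

```text
time: 2.6
tool_pos: [551.3, -294.4, 52.6]
tcp_rot: [3.138, -0.0, 1.208]
contact_force: [-0.1, 0.2, 0.6]
grip_width: 87.7
```

```bash
python3 mv.py 550.8 -293.7 51 1.21
```

```text
t 2.60 pos [ 551.3 -294.4   52.6] rpy [ 3.138 -0.     1.208] w 87.7 F [-0.1  0.2  0.6] M [-0.01 -0.09  0.01]
[ 0.0011 -0.0019  0.0041  0.0067 -0.0007 -0.0046]
```

Emit:
carry_out --moves '[0.001,-0.001,0.004,0,0,0,0,0.001,-0.001,0.004,0,0,0,0,0.001,-0.001,0.004,0,0,0,0,0.001,-0.001,0.004,0,0,0,0,0.001,-0.001,0.004,0,0,0,0,0.001,-0.001,0.004,0,0,0,0,0.001,-0.001,0.004,0,0,0,0,0.001,-0.001,0.004,0,0,0,0]'

```text
time: 3.4
tool_pos: [551.6, -294.1, 51.5]
tcp_rot: [3.137, -0.0, 1.208]
contact_force: [2.2, 0.3, 4.1]
grip_width: 50.2
```

```bash
python3 mv.py 550.8 -293.7 150 1.21
```

```text
t 3.40 pos [ 551.6 -294.1   51.5] rpy [ 3.137 -0.     1.208] w 50.2 F [2.2 0.3 4.1] M [ 0.07 -0.28  0.01]
[ 1.000e-04 -1.000e-03 -2.462e-01  9.400e-03 -2.000e-04 -4.500e-03]
```

Width is 50 mm, so the tab is pressed home. Lifting gently.

Emit:
carry_out --moves '[0,-0.001,-0.01,0,0,0,0,0,-0.001,-0.03,0,0,0,0,0,-0.001,-0.06,0,0,0,0,0,-0.001,-0.1,0,0,0,0,0,-0.001,-0.15,0,0,0,0,0,-0.001,-0.2,0,0,0,0,0,-0.001,-0.25,0,0,0,0,0,-0.001,-0.28,0,0,0,0]'

```text
time: 4.2
tool_pos: [551.1, -294.1, 166.1]
tcp_rot: [3.134, 0.001, 1.208]
contact_force: [0.6, -0.8, -1.0]
grip_width: 50.3
```

```bash
python3 mv.py 550.8 -293.7 190 1.21
python3 - <<'E'
from h import *
im=capture("scene")[:,:,::-1].copy();crop(im,"s2",120,180,200,150,4)
E
```

```text
t 4.20 pos [ 551.1 -294.1  166.1] rpy [3.134e+00 1.000e-03 1.208e+00] w 50.3 F [ 0.6 -0.8 -1. ] M [-0.05 -0.08  0.02]
[ 0.0005 -0.0007 -0.0599  0.0144  0.0011 -0.0045]
```

View pics/s2.png

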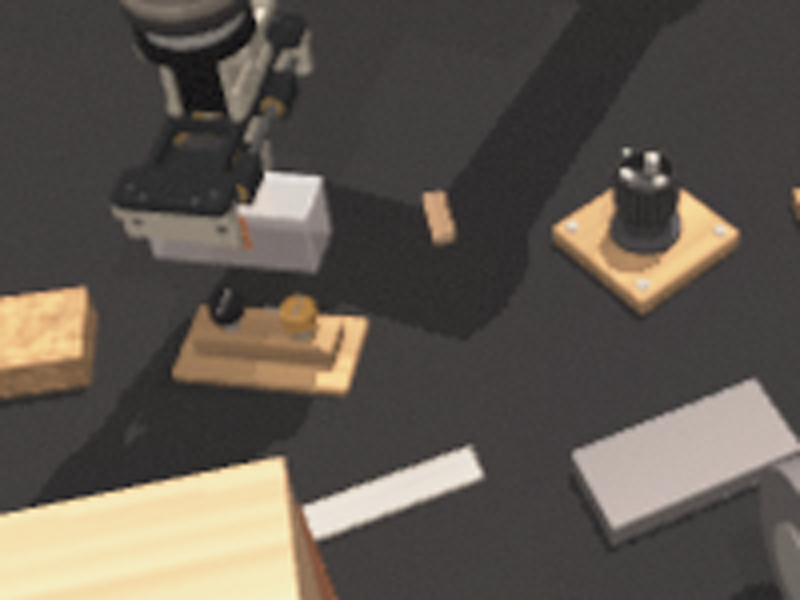

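The scene view shows the cover lifted clear (around (240,225)) and both bits left in the block. Carrying to the mat.

```bash
python3 mv.py 507 -8 200 1.6;python3 mv.py 463 277.6 190 1.836
```

```text
t 4.25 pos [ 551.7 -294.4  167.5] rpy [3.132e+00 1.000e-03 1.208e+00] w 50.5 F [ 0.7 -0.5  0.1] M [-0.03 -0.07 -0.  ]
[ 0.6296 -0.3581 -0.0854  0.0183  0.0059 -0.7493]
t 4.25 pos [ 551.7 -294.4  167.5] rpy [3.132e+00 1.000e-03 1.208e+00] w 50.5 F [ 0.7 -0.5  0.1] M [-0.03 -0.07 -0.  ]
[ 1.258  -0.7147 -0.0647  0.0177  0.0081 -1.2   ]
```

Emit:
carry_out --moves '[0.02,-0.01,-0.03,0,0,-0.05,0,0.07,-0.04,-0.06,0,0,-0.12,0,0.15,-0.085,-0.08,0,0,-0.22,0,0.24,-0.136,-0.085,0,0,-0.33,0,0.33,-0.188,-0.085,0,0,-0.44,0,0.42,-0.239,-0.085,0,0,-0.55,0,0.51,-0.29,-0.085,0,0,-0.66,0,0.6,-0.341,-0.085,0,0,-0.75,0]'

```text
time: 5.05
tool_pos: [508.1, -19.4, 199.9]
tcp_rot: [3.134, 0.005, 1.604]
contact_force: [0.8, 0.1, -0.7]
grip_width: 50.6
```

```bash
python3 mv.py 463 277.6 190 1.836
```

```text
t 5.05 pos [508.1 -19.4 199.9] rpy [3.134 0.005 1.604] w 50.6 F [ 0.8  0.1 -0.7] M [ 0.02 -0.13  0.  ]
[ 0.7459 -0.0883  0.0208  0.0142  0.0104 -0.4435]
```

Emit:
carry_out --moves '[0.1,-0.012,0,0,0,-0.08,0,0.21,-0.024,0,0,0,-0.16,0,0.32,-0.037,0,0,0,-0.24,0,0.43,-0.05,0,0,0,-0.32,0,0.54,-0.063,0.01,0.01,0.01,-0.4,0,0.64,-0.076,0.02,0.014,0.01,-0.44,0,0.71,-0.084,0.021,0.014,0.01,-0.444,0,0.746,-0.088,0.021,0.014,0.01,-0.444,0]'

```text
time: 5.85
tool_pos: [461.6, 280.0, 189.7]
tcp_rot: [-3.141, -0.0, 1.84]
contact_force: [0.5, 0.2, -0.7]
grip_width: 50.4
```

```bash
python3 mv.py 463 277.6 60 1.836
```

```text
t 5.85 pos [461.6 280.  189.7] rpy [-3.141 -0.     1.84 ] w 50.4 F [ 0.5  0.2 -0.7] M [ 0.05 -0.14  0.04]
[-6.700e-03  2.000e-03  3.242e-01 -2.000e-03 -2.000e-04  7.600e-03]
```

Emit:
carry_out --moves '[-0.006,0.002,0.03,-0.002,0,0.007,0,-0.006,0.002,0.09,-0.002,0,0.007,0,-0.006,0.002,0.16,-0.002,0,0.007,0,-0.006,0.002,0.22,-0.002,0,0.007,0,-0.006,0.002,0.27,-0.002,0,0.007,0,-0.006,0.002,0.31,-0.002,0,0.007,0,-0.006,0.002,0.324,-0.002,0,0.007,0,-0.006,0.002,0.324,-0.002,0,0.007,0]'

```text
time: 6.65
tool_pos: [462.6, 276.5, 59.1]
tcp_rot: [-3.139, 0.0, 1.835]
contact_force: [-0.0, -0.2, -1.7]
grip_width: 50.2
```

```bash
python3 mv.py 463 277.6 45 1.836
python3 - <<'E'
from h import *
im=capture("top")[:,:,::-1].copy();crop(im,"t3",140,150,100,75,8)
c=get_calibration("wrist");im=capture("wrist")[:,:,::-1].copy();cv2.imwrite("pics/w3.png",im)
E
```

```text
t 6.65 pos [462.6 276.5  59.1] rpy [-3.139  0.     1.835] w 50.2 F [-0.  -0.2 -1.7] M [-0.02 -0.12  0.05]
[ 0.0025  0.0019  0.0353 -0.0046  0.0009 -0.0017]
```

View pics/t3.png

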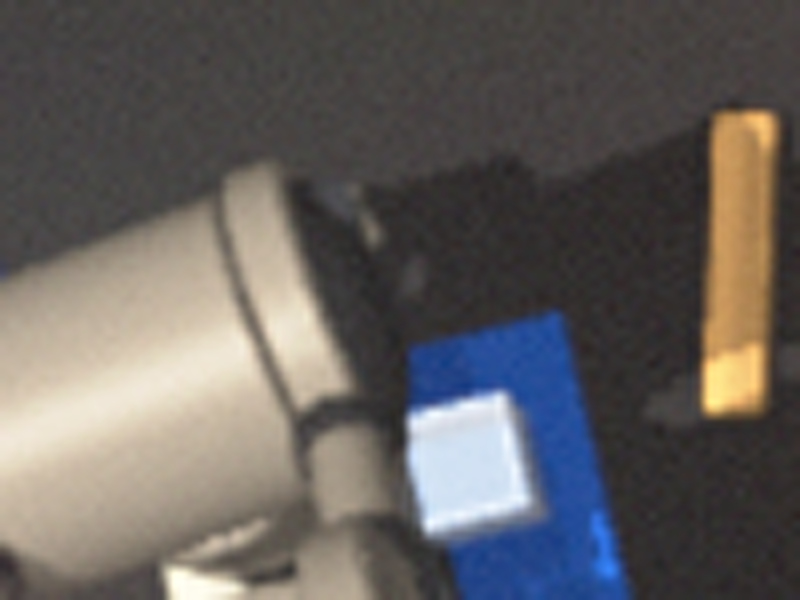

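View pics/w3.png

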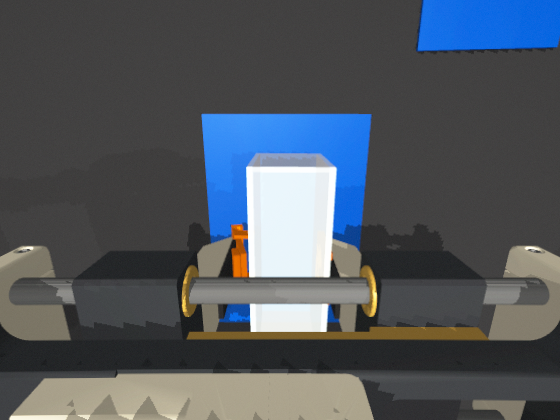

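The wrist view shows the cover centred between the mat's edges (cover 249–334, mat 203–370) and parallel to them. Lowering onto the mat.

Emit:
carry_out --moves '[0.002,0.001,0.01,-0.004,0,0,0,0.002,0.001,0.018,-0.004,0,0,0,0.002,0.001,0.024,-0.004,0,0,0,0.002,0.001,0.029,-0.004,0,0,0,0.002,0.001,0.033,-0.004,0,0,0,0.002,0.001,0.036,-0.004,0,0,0,0.002,0.001,0.038,-0.004,0,0,0,0.002,0.001,0.038,-0.004,0,0,0]'

```text
time: 7.55
tool_pos: [463.5, 278.2, 45.2]
tcp_rot: [3.139, 0.0, 1.836]
contact_force: [0.2, 0.4, -1.1]
grip_width: 49.9
```

```bash
python3 mv.py 463 277.6 43 1.836
```

```text
t 7.55 pos [463.5 278.2  45.2] rpy [3.139 0.    1.836] w 49.9 F [ 0.2  0.4 -1.1] M [-0.04 -0.08 -0.01]
[-0.0011 -0.0017  0.0056  0.0049  0.     -0.0006]
```

Emit:
carry_out --moves '[0,0,0.002,0.004,0,0,0,0,0,0.004,0.004,0,0,0,0,0,0.006,0.004,0,0,0,0,0,0.006,0.004,0,0,0,0,0,0.006,0.004,0,0,0,0,0,0.006,0.004,0,0,0,0,0,0.006,0.004,0,0,0,0,0,0.006,0.004,0,0,0]'

```text
time: 8.35
tool_pos: [463.7, 278.3, 44.4]
tcp_rot: [3.14, -0.0, 1.836]
contact_force: [-2.8, -1.3, 11.9]
grip_width: 50.1
```

```bash
python3 mv.py 463 277.6 43 1.836
```

```text
t 8.35 pos [463.7 278.3  44.4] rpy [ 3.14  -0.     1.836] w 50.1 F [-2.8 -1.3 11.9] M [-0.4   0.75 -0.04]
[-0.0012 -0.0022  0.0034  0.0028 -0.0002 -0.0007]
```

Contact at 12 N; releasing.

Emit:
carry_out --moves '[0,0,0,0,0,0,0.3,0,0,0,0,0,0,0.6,0,0,0,0,0,0,0.8,0,0,0,0,0,0,0.95,0,0,0,0,0,0,0.95,0,0,0,0,0,0,0.95,0,0,-0.01,0,0,0,0.95,0,0,-0.03,0,0,0,0.95]'

```text
time: 9.15
tool_pos: [463.4, 278.2, 56.3]
tcp_rot: [3.141, 0.0, 1.836]
contact_force: [0.2, -0.7, -0.3]
grip_width: 87.3
```

```bash
python3 mv.py 463 277.6 200 1.836
```

```text
t 9.15 pos [463.4 278.2  56.3] rpy [3.141 0.    1.836] w 87.3 F [ 0.2 -0.7 -0.3] M [-0.02 -0.09  0.01]
[-1.100e-03 -1.200e-03 -3.592e-01  4.000e-04  1.000e-04 -6.000e-04]
```

Up and check from above.

Emit:
carry_out --moves '[0,0,-0.06,0,0,0,0.95,0,0,-0.16,0,0,0,0.95,0,0,-0.26,0,0,0,0.95,-0.05,0,-0.34,0,0,0.1,0.95,-0.12,0.01,-0.36,0,0,0.25,0.95,-0.22,0.03,-0.36,0,0,0.4,0.95,-0.32,0.04,-0.36,0,0,0.55,0.95,-0.42,0.05,-0.36,0,0,0.7,0.95]'

```text
time: 9.95
tool_pos: [527.1, 119.9, 201.4]
tcp_rot: [3.14, -0.0, 1.466]
contact_force: [0.3, 0.7, -0.1]
grip_width: 87.3
```

```bash
python3 mv.py 564.8 -269.1 150 1.21
python3 - <<'E'
from h import *
im=capture("top")[:,:,::-1].copy();crop(im,"t4",150,180,80,60,10);cv2.imwrite("pics/t4f.png",im)
ct=get_calibration("top")
cc,s=np.cos(.265),np.sin(.265)
P=[[x*cc-y*s+467.4,x*s+y*cc+278.8,z] for x,y,z in [[-20,58.5,57],[-20,-58.5,57],[20,58.5,57],[20,-58.5,57]]]
print((proj(ct,P)-[150,180]+.45)*10)
cc,s=np.cos(-.361),np.sin(-.361)
P=[[x*cc-y*s+554.9,x*s+y*cc-295.3,z] for x,y,z in [[0,28,57],[0,-28,57]]]
print(P,(proj(ct,P)-[350,160]+.45)*10)
crop(im,"t4b",350,160,80,60,10)
E
```

```text
t 9.95 pos [527.1 119.9 201.4] rpy [ 3.14  -0.     1.466] w 87.3 F [ 0.3  0.7 -0.1] M [ 0.01 -0.15  0.02]
[-0.9575  0.1949  0.1284  0.0029 -0.001   0.4898]
[[152.86355606 438.43176934]
 [561.28823278 335.28899692]
 [121.33430997 300.33970518]
 [528.44067892 198.03387151]]
[[np.float64(564.7898787065591), np.float64(-269.10476571646), 57], [np.float64(545.0101212934409), np.float64(-321.49523428354), 57]] [[286.35439175 206.0739048 ]
 [470.70607732 277.79598703]]
```

View pics/t4.png

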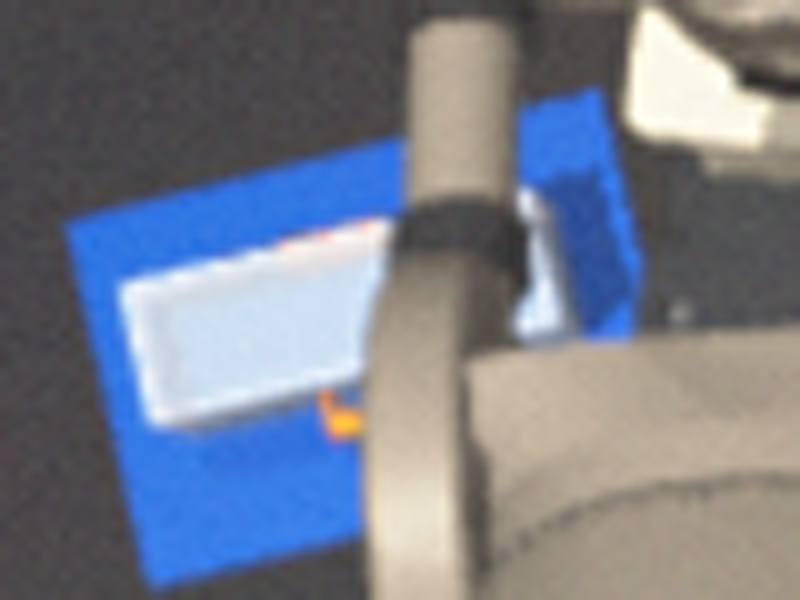

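View pics/t4b.png

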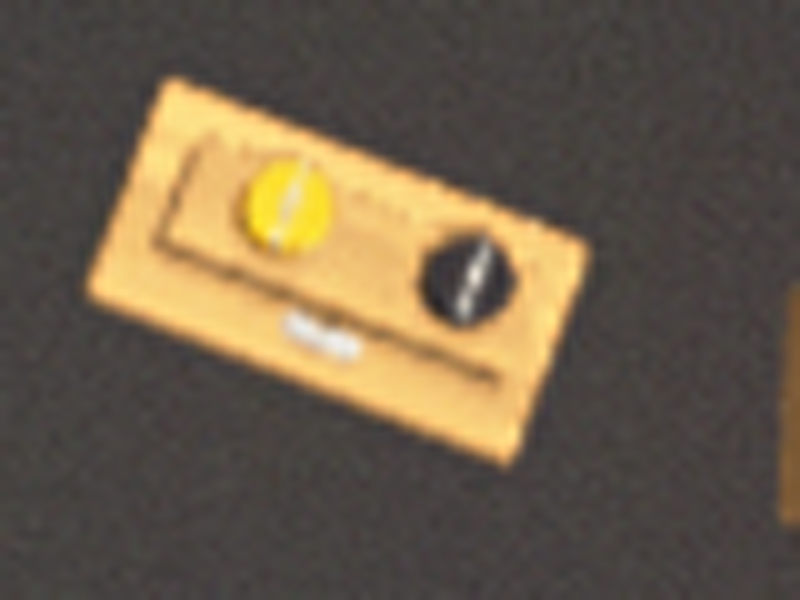

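The top crop shows the cover standing on the mat within about 3 mm of the middle. The brass head is at crop (288,208), against (286,206) predicted, and the dark bit is in its hole. Going for the brass bit.

Emit:
carry_out --moves '[-0.1,0.02,0,0,0,0.06,0.8,-0.22,0.045,0,0,0,0.12,0.8,-0.34,0.07,0,0,0,0.18,0.8,-0.46,0.094,0,0,0,0.24,0.8,-0.58,0.118,0,0,0,0.3,0.8,-0.7,0.142,0.02,0,0,0.36,0.8,-0.81,0.165,0.04,0,0,0.42,0.8,-0.9,0.183,0.06,0,0,0.48,0.8]'

```text
time: 10.8
tool_pos: [561.9, -253.9, 178.9]
tcp_rot: [3.136, 0.002, 1.206]
contact_force: [0.1, -0.8, 0.1]
grip_width: 73.9
```

```bash
python3 mv.py 564.8 -269.1 110 1.21
```

```text
t 10.80 pos [ 561.9 -253.9  178.9] rpy [3.136e+00 2.000e-03 1.206e+00] w 73.9 F [ 0.1 -0.8  0.1] M [-0.06 -0.12 -0.08]
[-0.0325  0.0195  0.1725  0.0098  0.0041 -0.0086]
```

Emit:
carry_out --moves '[-0.015,0.01,0.02,0.01,0.004,-0.009,0.8,-0.025,0.015,0.06,0.01,0.004,-0.009,0.8,-0.032,0.019,0.1,0.01,0.004,-0.009,0.8,-0.032,0.019,0.14,0.01,0.004,-0.009,0.8,-0.032,0.019,0.165,0.01,0.004,-0.009,0.8,-0.032,0.019,0.172,0.01,0.004,-0.009,0.8,-0.032,0.019,0.172,0.01,0.004,-0.009,0.8,-0.032,0.019,0.172,0.01,0.004,-0.009,0.8]'

```text
time: 11.6
tool_pos: [565.2, -268.8, 111.2]
tcp_rot: [3.14, 0.0, 1.211]
contact_force: [0.0, -0.4, -0.5]
grip_width: 73.5
```

```bash
python3 mv.py 564.8 -269.1 51 1.21
python3 - <<'E'
from h import *
c=get_calibration("wrist");im=capture("wrist")[:,:,::-1].copy();cv2.imwrite("pics/w5.png",im)
P=[[564.8,-269.1,60],[564.8,-269.1,57],[545,-321.5,57],[554.9,-295.3,30]]
print(proj(c,P)); print(proj(get_calibration("wrist"),get_obs()['tool_pos']))
crop(im,"w5c",180,150,200,150,4)
E
```

```text
t 11.60 pos [ 565.2 -268.8  111.2] rpy [3.14  0.    1.211] w 73.5 F [ 0.  -0.4 -0.5] M [-0.06 -0.05 -0.01]
[-0.001  -0.0008  0.1504  0.0025  0.0005  0.0012]
[[278.77090356 232.1285967 ]
 [278.7602341  230.55346798]
 [278.65018139 297.91221325]
 [278.6277219  249.70486063]]
[[279.49126811 267.11679272]]
```

View pics/w5.png

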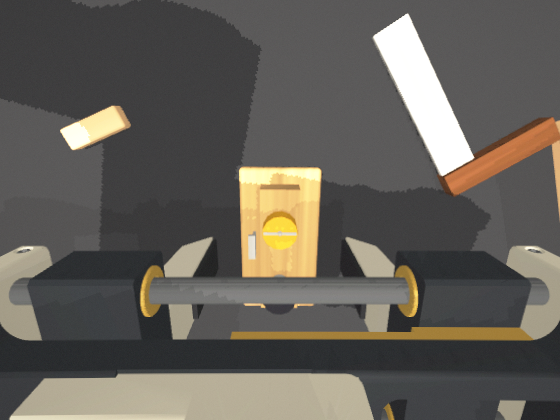

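Brass head is at (280,232), and predicted at (279,231). Descending and gripping.

Emit:
carry_out --moves '[-0.001,0,0.02,0,0,0,0.7,-0.001,0,0.06,0,0,0,0.7,-0.001,0,0.1,0,0,0,0.7,-0.001,0,0.13,0,0,0,0.7,-0.001,0,0.148,0,0,0,0.7,-0.001,0,0.15,0,0,0,0.7,-0.001,0,0.15,0,0,0,0.7,-0.001,0,0.15,0,0,0,0.5]'

```text
time: 12.45
tool_pos: [565.5, -269.6, 52.0]
tcp_rot: [3.139, 0.001, 1.211]
contact_force: [-1.1, -0.7, 0.5]
grip_width: 60.2
```

```bash
python3 mv.py 564.8 -269.1 51 1.21
```

```text
t 12.45 pos [ 565.5 -269.6   52. ] rpy [3.139e+00 1.000e-03 1.211e+00] w 60.2 F [-1.1 -0.7  0.5] M [-0.03 -0.06  0.01]
[ 0.0005 -0.0022  0.0024  0.0054  0.0012  0.0011]
```

Emit:
carry_out --moves '[0,0,0.001,0,0,0,0,0,0,0.001,0,0,0,0,0,0,0.001,0,0,0,0,0,0,0.001,0,0,0,0,0,0,0.001,0,0,0,0,0,0,0.001,0,0,0,0,0,0,-0.01,0,0,0,0,0,0,-0.03,0,0,0,0]'

```text
time: 13.25
tool_pos: [565.1, -269.3, 63.7]
tcp_rot: [3.14, 0.0, 1.211]
contact_force: [-0.0, 0.3, -2.3]
grip_width: 25.0
```

```bash
python3 mv.py 517.3 9 180 1.21
```

```text
t 13.25 pos [ 565.1 -269.3   63.7] rpy [3.14  0.    1.211] w 25.0 F [-0.   0.3 -2.3] M [-0.02 -0.04  0.05]
[ 6.089e-01 -3.568e-01 -2.915e-01  2.600e-03  6.000e-04  1.100e-03]
```

Emit:
carry_out --moves '[0,0,-0.05,0,0,0,0,0,0,-0.12,0,0,0,0,0,0,-0.19,0,0,0,0,0.05,-0.03,-0.26,0,0,0,0,0.12,-0.07,-0.29,0,0,0,0,0.21,-0.123,-0.29,0,0,0,0,0.3,-0.176,-0.29,0,0,0,0,0.38,-0.223,-0.29,0,0,0,0]'

```text
time: 14.05
tool_pos: [534.5, -93.8, 180.4]
tcp_rot: [3.14, 0.0, 1.211]
contact_force: [-0.5, 0.7, -0.6]
grip_width: 25.0
```

```bash
python3 mv.py 517.3 9 180 1.21
```

```text
t 14.05 pos [534.5 -93.8 180.4] rpy [3.14  0.    1.211] w 25.0 F [-0.5  0.7 -0.6] M [-0.05 -0.09  0.02]
[ 2.254e-01 -1.308e-01  6.000e-04  3.900e-03  1.000e-04  1.000e-03]
```

Emit:
carry_out --moves '[0.08,-0.046,0,0,0,0,0,0.15,-0.087,0,0,0,0,0,0.2,-0.116,0,0,0,0,0,0.225,-0.131,0,0,0,0,0,0.225,-0.131,0,0,0,0,0,0.225,-0.131,0.02,0,0,0,0,0.225,-0.131,0.04,0,0,0,0,0.225,-0.131,0.05,0,0,0,0]'

```text
time: 14.85
tool_pos: [516.8, 7.9, 158.9]
tcp_rot: [3.141, 0.001, 1.209]
contact_force: [-0.3, -0.2, -1.8]
grip_width: 24.7
```

```bash
python3 mv.py 517.3 9 120 1.21
python3 - <<'E'
from h import *
o=get_obs();p=o['tool_pos']
c=get_calibration("wrist");im=capture("wrist")[:,:,::-1].copy();cv2.imwrite("pics/w6.png",im)
b=p-[0,0,41.5]
print("wrist",proj(c,[b+[0,0,50],b+[0,0,47],[517.3,9,88],[517.3,9,18]]))
cs=get_calibration("scene");im=capture("scene")[:,:,::-1].copy();crop(im,"s6",240,185,80,80,8)
print("scene",(proj(cs,[b,b+[0,0,47],[517.3,9,88],[517.3,9,48]])-[240,185]+.45)*8)
E
```

```text
t 14.85 pos [516.8   7.9 158.9] rpy [3.141e+00 1.000e-03 1.209e+00] w 24.7 F [-0.3 -0.2 -1.8] M [-0.04 -0.05  0.02]
[ 0.0031  0.0001  0.0972  0.0005  0.0012 -0.0018]
wrist [[279.53407889 275.28994536]
 [279.51100561 272.30467862]
 [279.17257266 220.49903858]
 [278.97510948 196.77091643]]
scene [[327.12919228 242.6418217 ]
 [327.65316923 151.64150235]
 [329.86429167 297.32806621]
 [329.38578775 368.50839841]]
```

View pics/w6.png

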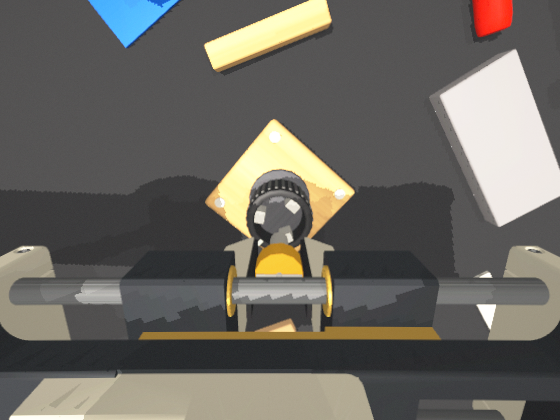

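View pics/s6.png

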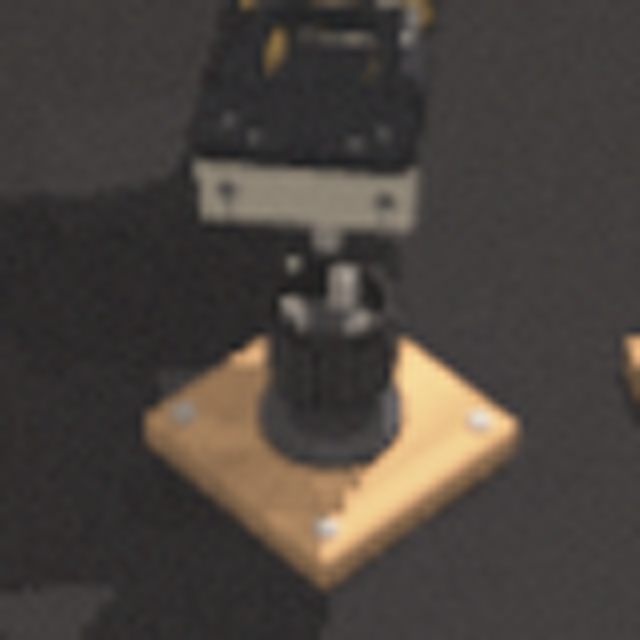

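The bit hangs over the chuck: the sleeve mouth is centred at about (280,218) in the wrist view and predicted at (279,220). Lowering.

Emit:
carry_out --moves '[0.003,0,0.02,0,0,0,0,0.003,0,0.045,0,0,0,0,0.003,0,0.07,0,0,0,0,0.003,0,0.09,0,0,0,0,0.003,0,0.1,0,0,0,0,0.003,0,0.108,0,0,0,0,0.003,0,0.114,0,0,0,0,0.003,0,0.117,0,0,0,0]'

```text
time: 15.75
tool_pos: [517.3, 9.3, 112.2]
tcp_rot: [3.141, 0.001, 1.209]
contact_force: [0.2, 0.1, -1.3]
grip_width: 25.5
```

```bash
python3 mv.py 517.3 9 109 1.21
```

```text
t 15.75 pos [517.3   9.3 112.2] rpy [3.141e+00 1.000e-03 1.209e+00] w 25.5 F [ 0.2  0.1 -1.3] M [-0.04 -0.11  0.02]
[-0.0006  0.0003  0.0081  0.0003  0.0011 -0.0012]
```

Emit:
carry_out --moves '[0,0,0.002,0,0,0,0,0,0,0.004,0,0,0,0,0,0,0.006,0,0,0,0,0,0,0.008,0,0,0,0,0,0,0.009,0,0,0,0,0,0,0.01,0,0,0,0,0,0,0.01,0,0,0,0,0,0,0.01,0,0,0,0]'

```text
time: 16.55
tool_pos: [517.6, 9.3, 109.5]
tcp_rot: [3.14, 0.0, 1.209]
contact_force: [-2.3, 0.9, 9.6]
grip_width: 25.1
```

```bash
python3 mv.py 517.3 9 109 1.21
```

```text
t 16.55 pos [517.6   9.3 109.5] rpy [3.14  0.    1.209] w 25.1 F [-2.3  0.9  9.6] M [0.13 0.51 0.03]
[-0.001  -0.0004  0.0013  0.0029  0.0003 -0.0011]
```

Emit:
carry_out --moves '[0,0,0,0,0,0,0.3,0,0,0,0,0,0,0.4,0,0,0,0,0,0,0.6,0,0,0,0,0,0,0.8,0,0,0,0,0,0,1,0,0,0,0,0,0,1,0,0,0,0,0,0,1,0,0,0,0,0,0,1]'

```text
time: 17.35
tool_pos: [517.6, 9.3, 109.5]
tcp_rot: [3.14, 0.0, 1.209]
contact_force: [0.9, -0.6, 1.0]
grip_width: 79.5
```

```bash
python3 mv.py 517.3 9 77 1.21
python3 - <<'E'
from h import *
c=get_calibration("wrist");im=capture("wrist")[:,:,::-1].copy();crop(im,"w7",180,140,200,150,4)
b=np.array([517.3,9,68.])
print("wrist",(proj(c,[b+[0,0,50],b+[0,0,47],[517.3,9,88],[517.3,9,18]])-[180,140]+.5)*4)
cs=get_calibration("scene");im=capture("scene")[:,:,::-1].copy();crop(im,"s7",240,185,80,80,8)
print("scene",(proj(cs,[b,b+[0,0,33],b+[0,0,47]])-[240,185]+.45)*8)
E
```

```text
t 17.35 pos [517.6   9.3 109.5] rpy [3.14  0.    1.209] w 79.5 F [ 0.9 -0.6  1. ] M [-0.07 -0.09  0.07]
[-0.001  -0.0006  0.0812  0.0029  0.0004 -0.001 ]
wrist [[398.98421932 546.02394374]
 [398.88558785 534.04661118]
 [398.14121865 443.65702886]
 [396.94247982 298.10414972]]
scene [[329.62234857 333.32166512]
 [330.02452812 273.48636893]
 [330.19978114 247.40714806]]
```

View pics/w7.png

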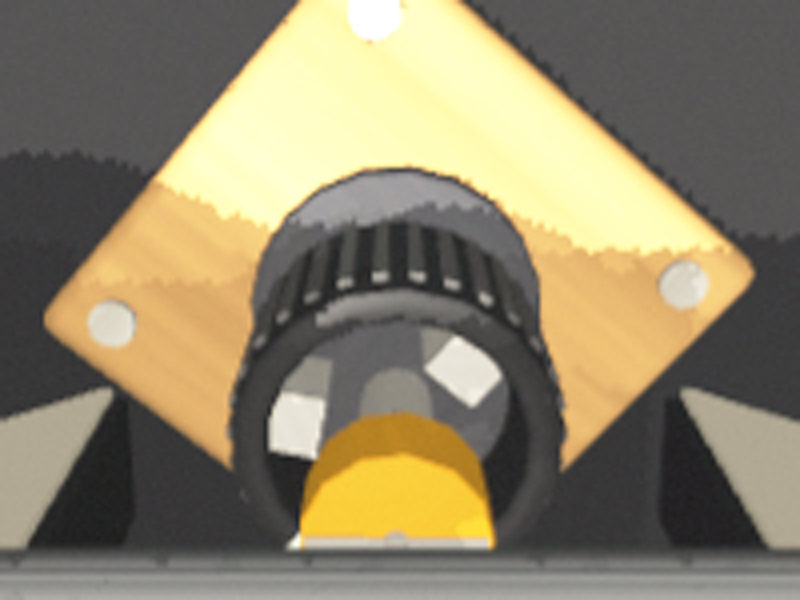

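View pics/s7.png

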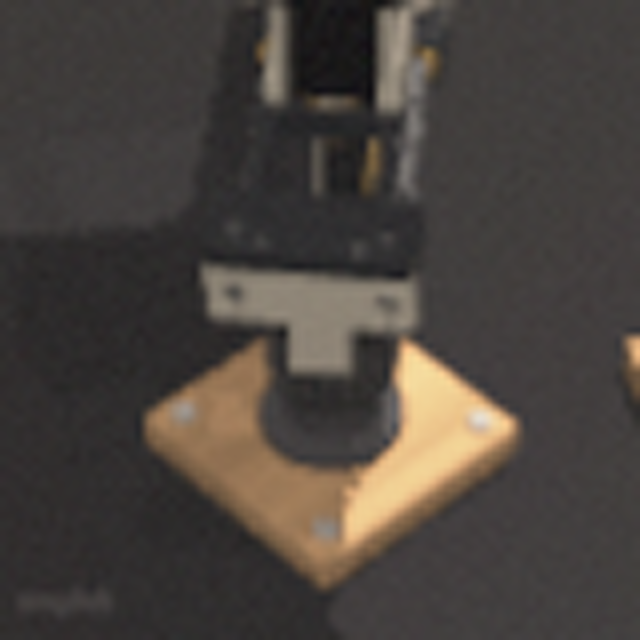

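The bit stands centred in the chuck (head centre 398 and sleeve centre 398 in the crop). Lowering over it to grip the sleeve.

Emit:
carry_out --moves '[-0.001,-0.001,0,0.003,0,0,1,-0.001,-0.001,0.01,0.003,0,0,1,-0.001,-0.001,0.03,0.003,0,0,1,-0.001,-0.001,0.05,0.003,0,0,1,-0.001,-0.001,0.067,0.003,0,0,1,-0.001,-0.001,0.077,0.003,0,0,1,-0.001,-0.001,0.079,0.003,0,0,1,-0.001,-0.001,0.079,0.003,0,0,0.8]'

```text
time: 18.25
tool_pos: [517.1, 9.1, 77.8]
tcp_rot: [-3.141, 0.0, 1.209]
contact_force: [-0.8, -0.5, -0.2]
grip_width: 87.2
```

```bash
python3 mv.py 517.3 9 77.5 1.21
```

```text
t 18.25 pos [517.1   9.1  77.8] rpy [-3.141  0.     1.209] w 87.2 F [-0.8 -0.5 -0.2] M [ 0.01 -0.07 -0.01]
[-0.      0.0005  0.0006 -0.0006  0.0005 -0.0011]
```

Emit:
carry_out --moves '[0,0,0,0,0,0,0,0,0,0,0,0,0,0,0,0,0,0,0,0,0,0,0,0,0,0,0,0,0,0,0,0,0,0,0,0,0,0,0,0,0,0,0,0,0,0,0,0.05,0,0,0,0,0,0,0.1,0]'

```text
time: 19.05
tool_pos: [517.5, 8.9, 77.9]
tcp_rot: [3.141, 0.0, 1.155]
contact_force: [2.6, -0.8, -0.2]
grip_width: 51.8
```

```bash
python3 mv.py 517.3 9 77.5 1.21
python3 - <<'E'
from h import *
c=get_calibration("wrist");im=capture("wrist")[:,:,::-1].copy();crop(im,"w8",180,140,200,150,4)
E
```

```text
t 19.05 pos [517.5   8.9  77.9] rpy [3.141 0.    1.155] w 51.8 F [ 2.6 -0.8 -0.2] M [-0.15 -0.39  0.42]
[-1.000e-04 -6.000e-04  1.000e-03  1.400e-03  5.000e-04 -1.044e-01]
```

View pics/w8.png

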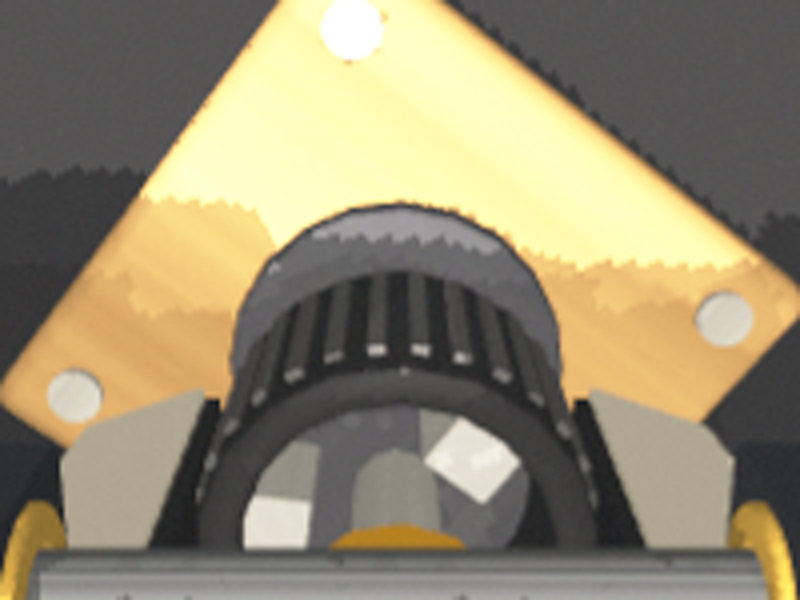

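Gripped at 51.8 mm; sleeve resists at 0.42 N·m. Turning clockwise.

Emit:
carry_out --moves '[0,0,0,0,0,0.13,0,0,0,0,0,0,0.26,0,0,0,0,0,0,0.38,0,0,0,0,0,0,0.51,0,0,0,0,0,0,0.63,0,0,0,0,0,0,0.76,0,0,0,0,0,0,0.88,0,0,0,0,0,0,1,0]'

```text
time: 19.9
tool_pos: [517.7, 8.8, 77.9]
tcp_rot: [3.14, -0.0, 0.628]
contact_force: [2.7, -1.0, -0.5]
grip_width: 51.8
```

```bash
python3 mv.py 517.3 9 77.5 1.21
python3 - <<'E'
from h import *
c=get_calibration("wrist");im=capture("wrist")[:,:,::-1].copy();crop(im,"w9",180,140,200,150,4)
E
```

```text
t 19.90 pos [517.7   8.8  77.9] rpy [ 3.14  -0.     0.628] w 51.8 F [ 2.7 -1.  -0.5] M [-0.17 -0.38  0.43]
[-6.0000e-04 -1.1000e-03  1.0000e-03  2.5000e-03  0.0000e+00 -1.1123e+00]
```

View pics/w9.png

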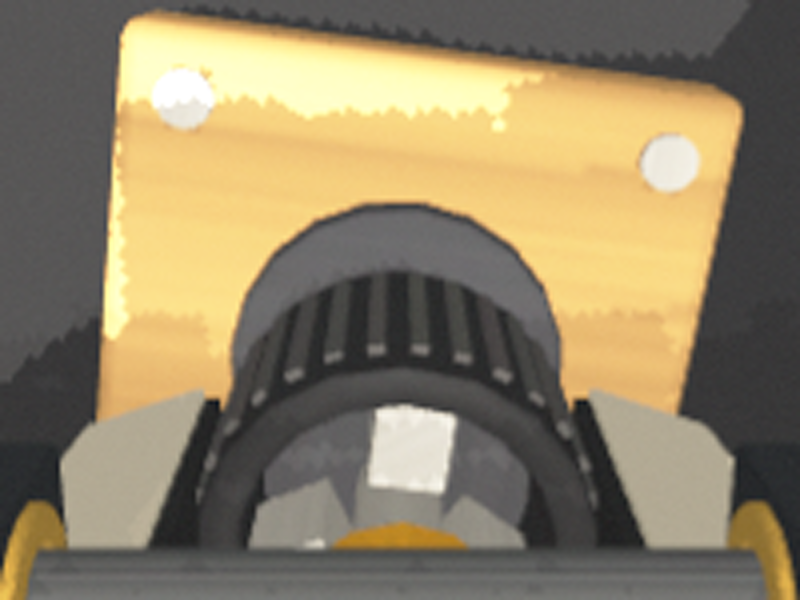

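The knurl pattern sits still relative to the fingers, so there is no slip. Continuing.

Emit:
carry_out --moves '[0,0,0,0,0,0.1,0,0,0,0,0,0,0.2,0,0,0,0,0,0,0.3,0,0,0,0,0,0,0.4,0,0,0,0,0,0,0.5,0,0,0,0,0,0,0.6,0,0,0,0,0,0,0.7,0,0,0,0,0,0,0.8,0]'

```text
time: 20.75
tool_pos: [517.8, 8.6, 77.9]
tcp_rot: [3.14, -0.001, 0.204]
contact_force: [2.4, -2.6, -1.1]
grip_width: 51.6
```

```bash
python3 mv.py 517.3 9 77.5 1.21
python3 - <<'E'
from h import *
c=get_calibration("wrist");im=capture("wrist")[:,:,::-1].copy();crop(im,"w10",180,140,200,150,4)
E
```

```text
t 20.75 pos [517.8   8.6  77.9] rpy [ 3.14e+00 -1.00e-03  2.04e-01] w 51.6 F [ 2.4 -2.6 -1.1] M [-0.18 -0.28  0.43]
[-1.1000e-03 -1.3000e-03  1.0000e-03  3.2000e-03 -4.0000e-04 -1.9205e+00]
```

View pics/w10.png

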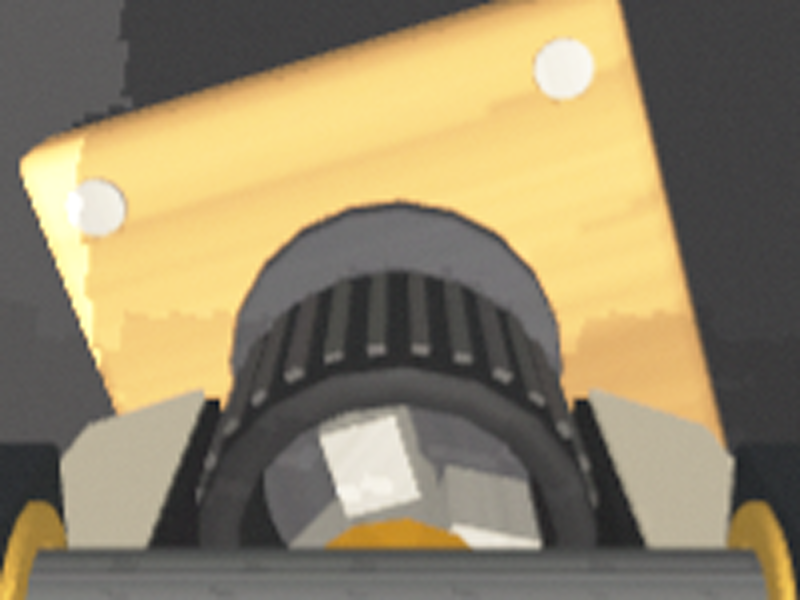

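Emit:
carry_out --moves '[0,0,0,0,0,0.06,0,0,0,0,0,0,0.12,0,0,0,0,0,0,0.18,0,0,0,0,0,0,0.24,0,0,0,0,0,0,0.3,0,0,0,0,0,0,0.36,0,0,0,0,0,0,0.4,0,0,0,0,0,0,0.4,0]'

```text
time: 21.6
tool_pos: [517.8, 8.5, 77.9]
tcp_rot: [3.14, -0.001, -0.007]
contact_force: [1.9, -1.9, -0.9]
grip_width: 51.6
```

```bash
python3 mv.py 517.3 9 77.5 1.21
python3 - <<'E'
from h import *
c=get_calibration("wrist");im=capture("wrist")[:,:,::-1].copy();crop(im,"w11",180,140,200,150,4)
E
```

```text
t 21.60 pos [517.8   8.5  77.9] rpy [ 3.14e+00 -1.00e-03 -7.00e-03] w 51.6 F [ 1.9 -1.9 -0.9] M [-0.19 -0.23  0.34]
[-1.3000e-03 -1.3000e-03  1.0000e-03  3.4000e-03 -6.0000e-04 -2.3243e+00]
```

View pics/w11.png

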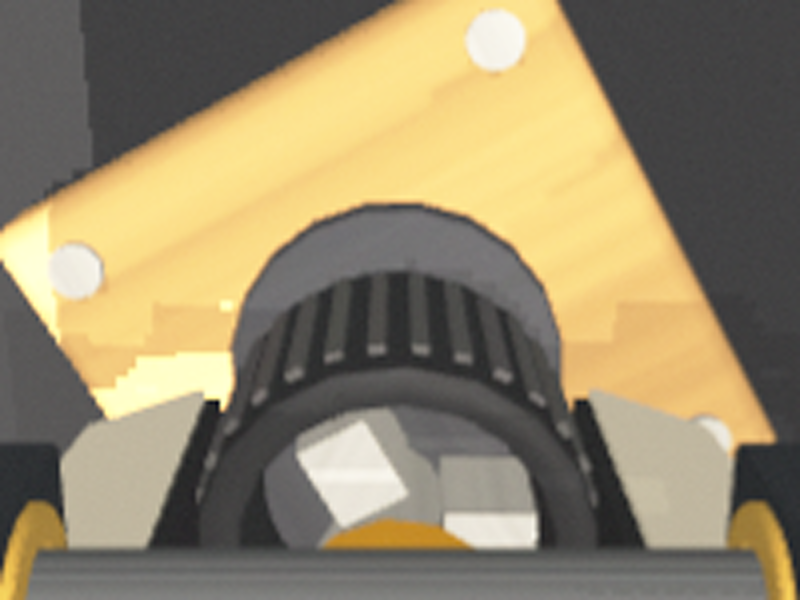

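Turned 1.216 rad without slip; a little more for a firm grip.

Emit:
carry_out --moves '[0,0,0,0,0,0.04,0,0,0,0,0,0,0.08,0,0,0,0,0,0,0.12,0,0,0,0,0,0,0.15,0,0,0,0,0,0,0.17,0,0,0,0,0,0,0.19,0,0,0,0,0,0,0.2,0,0,0,0,0,0,0.2,0]'

```text
time: 22.45
tool_pos: [517.8, 8.4, 77.9]
tcp_rot: [3.141, -0.001, -0.112]
contact_force: [1.6, -1.9, -1.0]
grip_width: 51.8
```

```bash
python3 mv.py 517.3 9 77.5 1.21
python3 - <<'E'
from h import *
c=get_calibration("wrist");im=capture("wrist")[:,:,::-1].copy();crop(im,"w12",180,140,200,150,4)
E
```

```text
t 22.45 pos [517.8   8.4  77.9] rpy [ 3.141e+00 -1.000e-03 -1.120e-01] w 51.8 F [ 1.6 -1.9 -1. ] M [-0.27 -0.2   0.48]
[-1.4000e-03 -1.2000e-03  1.0000e-03  3.3000e-03 -7.0000e-04 -2.5241e+00]
```

View pics/w12.png

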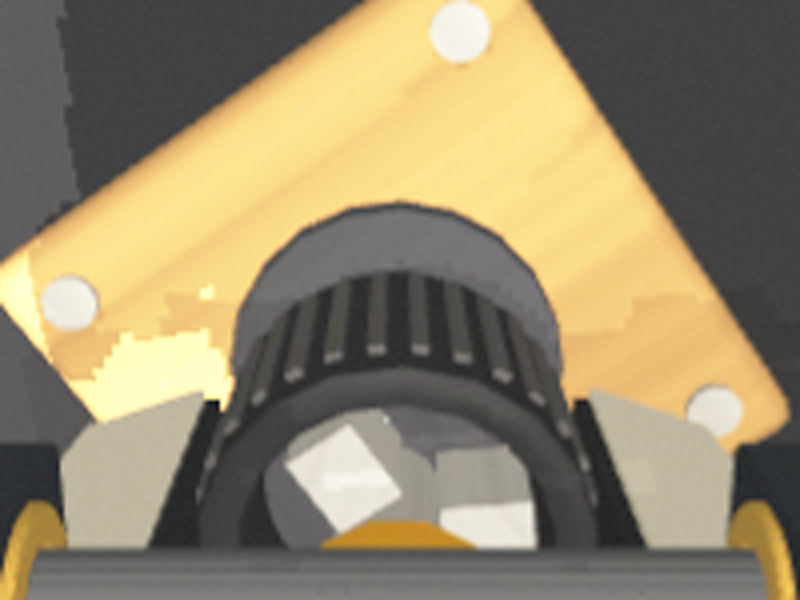

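The sleeve has turned 1.32 rad with no slip, and the jaws are against the shank. Releasing.

Emit:
carry_out --moves '[0,0,0,0,0,0,0.65,0,0,0,0,0,0,0.8,0,0,0,0,0,0,0.9,0,0,0,0,0,0,1,0,0,0,0,0,0,1,0,0,0,0,0,0,1,0,0,-0.02,0,0,0,1,0,0,-0.06,0,0,0,1]'

```text
time: 23.3
tool_pos: [517.1, 8.6, 101.6]
tcp_rot: [3.141, 0.001, -0.112]
contact_force: [0.8, 0.0, -0.2]
grip_width: 92.0
```

Emit:
carry_out --moves '[0,0,-0.05,0,0,0,1,0,0,-0.12,0,0,0,1,0,0,-0.22,0,0,0,1,0,0,-0.3,0,0,0,1,-0.1,0,-0.35,0,0,0,1,-0.15,0.1,-0.35,0,0,0,1,-0.2,0.2,-0.35,0,0,0,1,-0.2,0.3,-0.35,0,0,0,1]'

```text
time: 24.1
tool_pos: [422.1, -101.8, 242.9]
tcp_rot: [3.14, 0.001, -0.11]
contact_force: [-0.4, 0.4, 0.6]
grip_width: 91.8
```

```bash
python3 mv.py 400 -250 250 -.1
python3 - <<'E'
from h import *
im=capture("wrist")[:,:,::-1].copy();cv2.imwrite("pics/w13.png",im)
im=capture("scene")[:,:,::-1].copy();crop(im,"s13",150,160,240,160,3.3)
im=capture("top")[:,:,::-1].copy();cv2.imwrite("pics/t13.png",im)
E
```

```text
t 24.10 pos [ 422.1 -101.8  242.9] rpy [ 3.14e+00  1.00e-03 -1.10e-01] w 91.8 F [-0.4  0.4  0.6] M [ 0.03 -0.07 -0.02]
[-0.0142  0.3742 -0.0173  0.0021  0.0016 -0.0195]
```

View pics/w13.png

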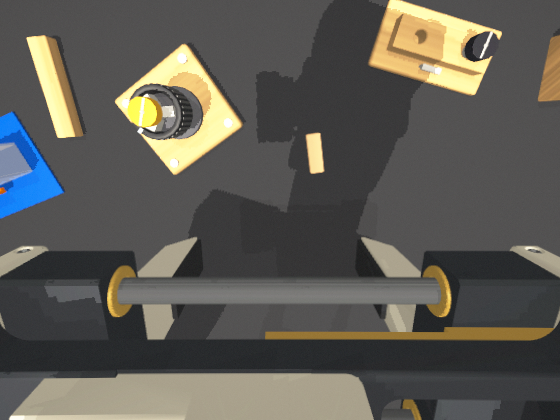

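View pics/s13.png

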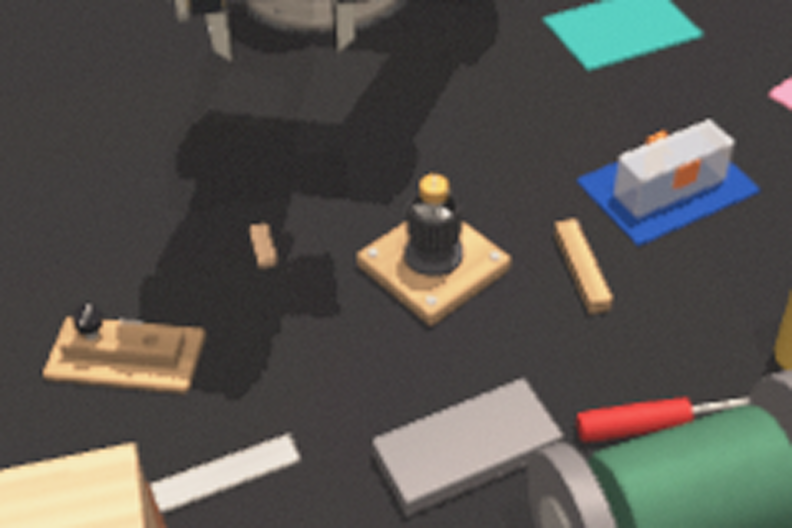

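View pics/t13.png

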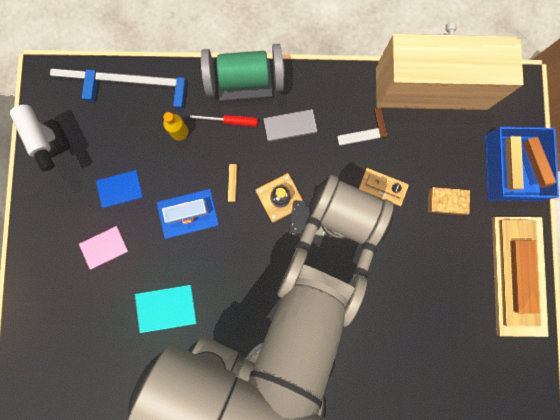

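Run:
```python
from h import *
im=cv2.imread("pics/t13.png");crop(im,"t13c",150,180,80,60,10);crop(im,"t13d",250,168,64,60,10)
ct=get_calibration("top");print((proj(ct,[[517.3,9,115],[517.3,9,88]])-[250,168]+.45)*10)
```

```text
[[310.61201166 246.8697759 ]
 [308.66205453 260.8813436 ]]
```

View pics/t13c.png

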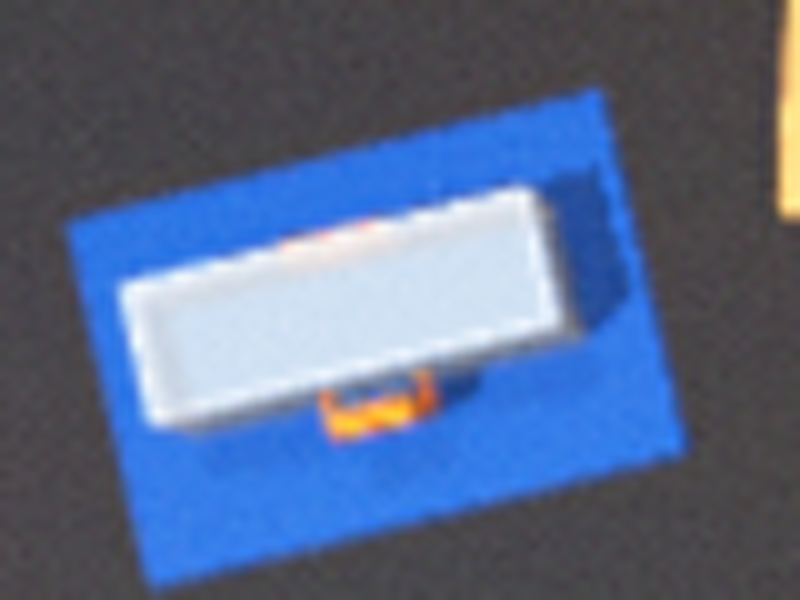

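View pics/t13d.png

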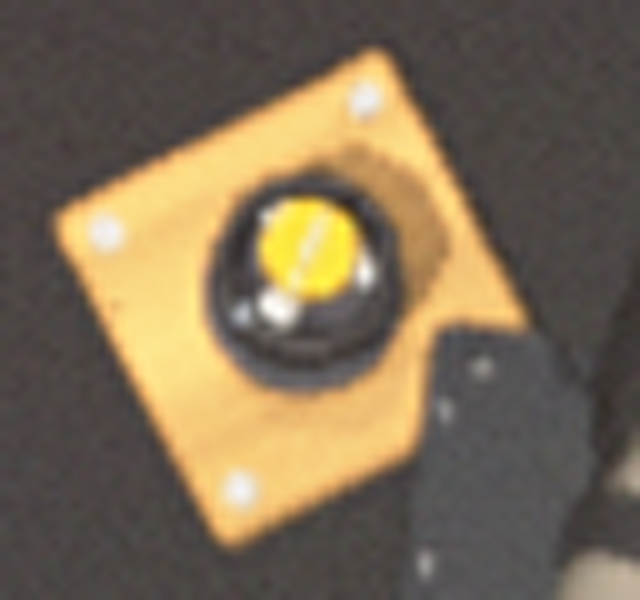

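The index dot moved from (345,335) to (243,312), about 79° clockwise. The bit is upright on the chuck axis and the cover is about 3 mm from the mat's middle. Handing in.

```bash
python3 -c "
from plant import *
print(close_job())"
```

```text
the job is handed in; nothing more can be done
None
```

I finished the job and handed it in at about 24 s of the 61 s allowed; no verdict was reported.

- **Cover:** I squeezed the tab home (the gripper read 50 mm), lifted the cover off and stood it upright on the larger blue mat, lined up with it. The top view puts it about 3 mm off the mat's middle; I left that.
- **Brass bit:** I stood it shank-down in the chuck. It touched down at the expected height, and the last view shows it upright within about 1 mm of the chuck axis.
- **Sleeve:** I turned it about 1.32 rad clockwise in one grasp. The knurling did not slip in the fingers, and the mark on top of the sleeve moved about 79° (1.37 rad). With a start of 0 to 0.3 that gives 1.32 or more, above the 1.2 needed for a firm grip. I did not test the grip by pulling on the bit.
- **The rest:** The dark bit is still in its hole, and the bystander objects look unmoved. The gripper is open and clear of everything, and the highest contact force I read was about 12 N.

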